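# Shut the sandwich press and clamp its pull-out leg at the mark

### The arm

A 6-joint arm with a two-finger parallel gripper is mounted at the origin on the work surface; the furniture and walls round the work are solid. World frame = base frame: x ahead of the robot, y to its left, z up, the work surface at z = 0. Lengths are in mm, angles in rad, forces in N, time in s.
With the tool pointing down it reaches from about 350 to 775 mm from the base axis. Payload 7.3 kg.
Tool frame: the origin (TCP) lies at the very end of the fingers, on their centre line; the grasp point (between the pads) lies 19 mm behind it; z points along the fingers, y is the line along which they close (so a half turn about z gives the same grasp; the last joint's range is limited). The gripper opens to 92 mm and grips with 3 to 60 N. Pads are 19 mm wide; open, the fingers measure 130 mm over their backs; the gripper's body (75 mm by 190 mm) begins 47 mm behind the grasp point.
Start: joints at [0.975, 0.342, 1.524, -0, 1.275, -0.146], TCP at [228.251, 472.807, 226.741] pointing down, gripper open.
Joint ranges: [-2.53, 2.53], [-0.77, 2.02], [0.04, 2.7], [-1, 4.14], [0.28, 2.66], [-3.11, 3.11]. Speed limits (rad/s): [2.57, 2.57, 3.14, 3.14, 3.14, 3.14].

### API

Orientations are given as [roll, pitch, yaw] about the fixed x, y, z axes, in that order (R = Rz(yaw) Ry(pitch) Rx(roll)).
In Python, from plant import * gives the robot as it stands.
- The arm moves only by the tool arm_command, never from a script. Its arguments are lists of equal length, an entry for each row: "gripper": the finger opening in mm, from 0 to 91.8; "dp": the shift along the tool's x, y, z in units of 25 mm (1.0 is 25 mm), a list of three; "twist": the turn about the tool's z in units of 5 degrees (1.0 is 5 degrees). A call has exactly 5 rows; each row shifts and turns the commanded pose from where the row before left it, along the tool's axes as they then stand; what a row does not reach is not made up. A row lasts 1/8 s, in which the tool goes at most 62.5 mm and 10.7 degrees, less where a joint would pass 70% of its speed; a pose out of reach is approached as far as the arm can. A call is refused whole if a number of a shift passes 1 or a number of a turn 1, either way. A call with a gripper value outside its range is refused whole. The fingers move at their own pace and stop on an object; the grip force is fixed at half the most. Time passes only in rows, so rows that do not move let the fingers close, or fill a call up. It gives the time, the measured TCP pose, the force, the opening and the grip force at its end, in the units of the state.
- get_obs(): the state, without advancing time (a new reading comes with each control period).
- capture(name): name is "scene" or "top" or "wrist"; returns the picture (400x640x3 uint8, red, green, blue); there is no depth.
- get_calibration(name): a dict with "mtx" (3x3 intrinsics, pixels), "position" and "attitude" of the camera in the world; the wrist camera has in their place "mount" (4x4, takes a point from camera to tool coordinates, whose origin is the TCP and whose axes are the flange's). Camera axes: x right, y down, z forward; pixel columns grow to the right and rows downward; lengths in mm; the calibration is good to about 2 mm. A picture is of the moment at which its call begins: read the wrist's pose just before it. get_calibration takes no time and is no camera call.
- close_job(): hands the job in; it is judged then, once.
The state is a dict: "time": time; "joint_positions": joint angles; "dq": joint speeds; "tau": joint torques, N m; "tool_pos": TCP position; "tcp_rot": TCP orientation; "contact_force": force on the tool from outside, world axes, zero at the start; "moment": the same for the moment, N m; "grip_width": finger opening in mm; "finger_force": force on a finger pad.
Only numpy, scipy, OpenCV 4.12 (cv2) and the standard library are available. Lean on these libraries where they do the work, as an engineer would, in place of code of your own. Each camera call takes 0.05 s, during which the arm holds its last target. There are 200 camera calls.

### The job

Get the sandwich press ready to be stood on end: first shut its red upper shell so that the two halves meet edge to edge all round. Then take the blue knob of the yellow cam lever, pull the sprung leg out until its white line is level with the red mark clip, and, keeping the leg on the mark, swing the lever fully closed in line with the leg. Finish still gripping the knob, with leg and lever in place, and leave the things standing round about where they are.

Things in the scene. Friction and masses are not known exactly. Their poses are not given: they have to be found in the camera images.
- press: Sandwich press, heavy, does not move. Origin on the worktop; its axes: x from its front to its back (front faces roughly the robot), y to its left, z up. Steel lower shell 160 x 160 mm, middle at (0, 80) mm, rim (the seam) 44 mm high. On its right an aluminium slide rail runs along x, 180 mm long, centre line at y = -75 mm, with an upright cheek (44 mm high) on the shell side. Shut, the whole press is 78 mm high.
- lid (a joint): Hinge of the red upper shell, rad: 0 = shut, edges of both shells together; grows as the front edge rises; starts at 0.5 to 0.85. A stiff hinge: the shell stays where it is left, and pressing its front edge takes 2 to 6 N.
- lid_front (a point): Point on the outer (top) face of the red upper shell, mid width, 25 mm behind its front edge; the place to press it shut. From point lid_hinge it is 135 mm towards the front and 34 mm above when shut; it moves with the shell. Beyond the front edge there is a black bar handle, 12 mm thick, 94 mm wide, 22 mm out.
- lid_hinge (a point): Middle of the upper shell's hinge axis, which runs along the press's y axis at the back, 44 mm high. A wall cabinet hangs over the worktop to the left (world x over 0.54 m, y over 0.02 m, from 0.46 m up): swing the arm in clear of it.
- leg (a joint): Travel of the sliding leg, m: 0 = home (a spring holds it there), grows as it is pulled out towards the press's front (its -x), at most 0.09. The spring pulls it home with 3 to 7 N until the lever is clamped.
- leg_index (a point): White line on the black carriage of the leg, 36 mm high, moves with the leg; the lever's pivot stands on the carriage 16 mm to the press's right of this point, at the same x.
- mark_clip: Red clip, 4 mm wide along the rail, fixed on top of the rail's cheek; its origin is its middle, its axes are those of the press. The leg is at its length mark when leg_index has the same press x as this; 40 to 70 mm of leg travel from home, different each time.
- lever (a joint): Yellow cam lever on the leg's carriage, rad: 0 = closed, pointing to the press's front (-x), in line with the leg; grows as it swings out level to the press's right (-y), about an upright pivot, at most 1.05; starts at 0.65 to 0.95. Stays where it is left (about 1 N at the knob). Over the last 0.4 rad its cam presses on the rail's cheek and clamps the leg; that adds 1 to 3 N.
- lever_knob: Blue upright knob on the lever's end, 22 mm in diameter, spins freely on an upright pin. It spans z = 60 to 105 mm; origin on its axis at z = 85 mm, the height to grip. It stands 65 mm from the lever's pivot, so with the lever at angle a it lies, in press axes, at pivot + (-65 cos a, -65 sin a) mm. It is moved level: its height stays the same.
- salt_shaker: Bystander: salt shaker with grey cap, 44 mm wide, 90 mm high, origin under its middle.
- lemon_loose: Bystander: lemon, 78 x 55 x 56 mm, origin under its middle.
- kitchen_timer: Bystander: red kitchen timer, 63 mm wide, 58 mm high, origin under its middle.
- mandarin_loose: Bystander: mandarin, 61 mm wide, 50 mm high, origin under its middle.

How it is judged:
By the outcome, as a careful person would: the job done as asked, in the order asked, and still so for the second after the job is handed in, while the arm keeps its last pose, push and grip.
It also fails if it takes over 58 s, if anything falls off the work surface, if the arm or the gripper's body presses on something with over 40 N, if the wrist force passes 120 N, or if a joint passes its speed limit or range.

## Working session

There is one attempt and no reset: what is moved stays moved. The work goes in short steps, Python scripts to look and compute and a tool call to move; the robot and the scene stay as the last step left them, time stands still between calls to the robot, and variables do not carry over. Pictures are saved under pics/ and viewed, at most 10 in all, crops included, and the job is handed in when it is done.

Besides the shell and the picture viewer there is one more tool, called after ">>>" by a JSON object that holds its "op" and its "data", one argument or row to a line. arm_command: Moves the arm, as the interface text tells. Its arguments: {"type":"object","properties":{"gripper":{"type":"array"},"dp":{"type":"array"},"twist":{"type":"array"}},"required":["gripper","dp","twist"]}

```bash
mkdir -p pics; cat > h.py <<'E'
from plant import *
import numpy as np, cv2
from scipy.spatial.transform import Rotation as Ro
def cam(n,obs=None):
    c=get_calibration(n); K=np.array(c["mtx"])
    if "mount" in c:
        M=np.array(c["mount"]); R=Ro.from_euler("xyz",obs["tcp_rot"]).as_matrix()
        return K,R@M[:3,:3],R@M[:3,3]+np.array(obs["tool_pos"])
    a=np.array(c["attitude"]); R=a if a.shape==(3,3) else Ro.from_euler("xyz",a).as_matrix()
    return K,R,np.array(c["position"])
def ray(C,uv):
    K,R,p=C; d=R@np.linalg.solve(K,[uv[0],uv[1],1]); return p,d/np.linalg.norm(d)
def onz(C,uv,z):
    p,d=ray(C,uv); return p+d*(z-p[2])/d[2]
def tri(Cs,uvs):
    A=np.zeros((3,3));b=np.zeros(3);L=[]
    for C,u in zip(Cs,uvs):
        p,d=ray(C,u);P=np.eye(3)-np.outer(d,d);A+=P;b+=P@p;L.append((P,p))
    x=np.linalg.solve(A,b); return x,[np.linalg.norm(P@(x-p)) for P,p in L]
def proj(C,X):
    K,R,p=C; q=K@(R.T@(np.array(X)-p)); return q[:2]/q[2]
E
python3 - <<'E'
from h import *
for n in("scene","top"):
    im=capture(n); cv2.imwrite(f"pics/{n}0.png",im[:,:,::-1]); c=get_calibration(n);print(c)
print(get_calibration("wrist")); print(get_obs())
E
```

```text
{'mtx': array([[469.80503696,   0.        , 323.98447824],
       [  0.        , 469.80503696, 205.30211629],
       [  0.        ,   0.        ,   1.        ]]), 'position': array([ 593.75690213, -800.01723485,  793.46085446]), 'attitude': array([-2.29190589,  0.01896095,  0.04665878])}
{'mtx': array([[440.29263693,   0.        , 320.82829801],
       [  0.        , 440.29263693, 201.86967034],
       [  0.        ,   0.        ,   1.        ]]), 'position': array([ 404.9725921 ,   12.02123493, 1157.24992072]), 'attitude': array([-3.04941622e+00,  2.88070001e-03, -1.56612877e+00])}
{'mtx': array([[351.51831025,   0.        , 313.51820788],
       [  0.        , 351.51831025, 195.52831371],
       [  0.        ,   0.        ,   1.        ]]), 'mount': array([[ 5.66253985e-04, -9.59802698e-01, -2.80675008e-01,
         7.57638244e+01],
       [ 9.99998899e-01,  1.58556871e-04,  1.47526512e-03,
         8.28599592e-01],
       [-1.37146049e-03, -2.80675535e-01,  9.59801731e-01,
        -1.59043123e+02],
       [ 0.00000000e+00,  0.00000000e+00,  0.00000000e+00,
         1.00000000e+00]])}
{'time': 0.1, 'joint_positions': array([ 9.74985167e-01,  3.42670466e-01,  1.52489451e+00, -3.80648571e-05,
        1.27539041e+00, -1.46024654e-01]), 'dq': array([ 0.00043483, -0.0027125 , -0.00521242, -0.00308076, -0.00122142,
        0.00205961]), 'tau': array([ 2.07288984e-03, -4.32001269e+01, -2.44696140e+01,  7.20398873e-02,
        5.26024529e-02, -6.43196677e-05]), 'tool_pos': array([228.05993032, 472.49010501, 226.11483022]), 'tcp_rot': array([-3.14023913e+00, -1.62272574e-04,  2.69181714e+00]), 'contact_force': array([-0.31547452,  0.06107901, -0.41153973]), 'moment': array([-0.01526226,  0.00152239,  0.01000007]), 'finger_force': 0.0, 'grip_width': 91.85963362067801}
```

View pics/scene0.png

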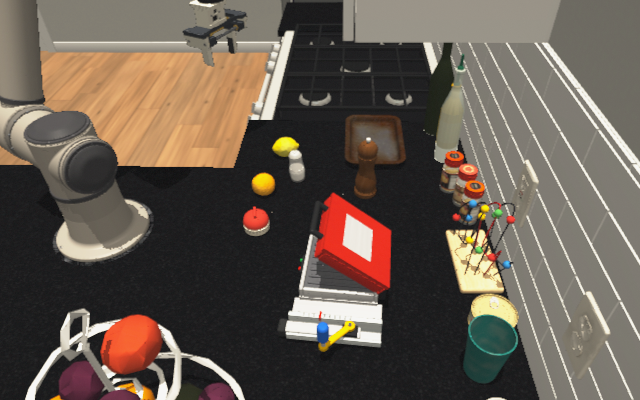

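View pics/top0.png

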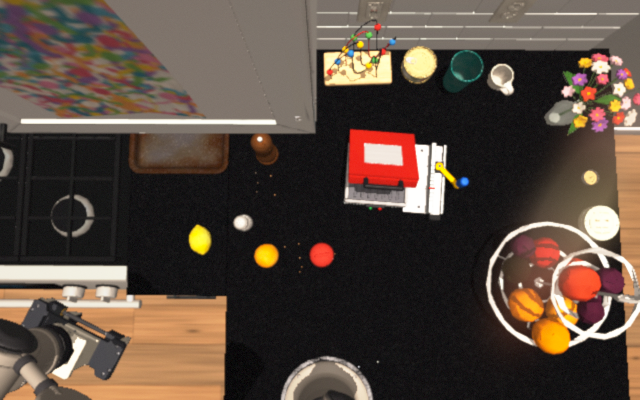

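The scene view shows the press with its red lid raised (around 350,245), its rail (335,320) and the blue knob (323,332). In the top view the lid is at (382,160), the knob at (463,182) and the rail at (437,180). The bystanders are on the left, and nothing stands near the rail.

```bash
python3 - <<'E'
from h import *
s=cv2.imread("pics/scene0.png")[185:360,260:410]; t=cv2.imread("pics/top0.png")[120:220,335:475]
a=cv2.resize(s,None,fx=3.4,fy=3.4,interpolation=cv2.INTER_CUBIC)
b=cv2.resize(t,None,fx=5.5,fy=5.5,interpolation=cv2.INTER_CUBIC)
cv2.imwrite("pics/s1.png",a);cv2.imwrite("pics/t1.png",b)
S,T=cam("scene"),cam("top")
c={}
for n in("scene","top"):
    im=cv2.imread(f"pics/{n}0.png");h=cv2.cvtColor(im,cv2.COLOR_BGR2HSV)
    box=(260,410,185,360) if n=="scene" else (335,475,120,220)
    for k,(lo,hi) in dict(blue=((105,130,60),(125,255,255)),yel=((20,150,120),(33,255,255)),red=((0,170,100),(6,255,255)),red2=((174,170,100),(180,255,255))).items():
        m=cv2.inRange(h,lo,hi);mm=np.zeros_like(m);x0,x1,y0,y1=box;mm[y0:y1,x0:x1]=m[y0:y1,x0:x1]
        N,l,st,ce=cv2.connectedComponentsWithStats(mm)
        for i in range(1,N):
            if st[i,4]>4: print(n,k,st[i],ce[i].round(1)); c.setdefault((n,k),ce[i])
print(tri([S,T],[c["scene","blue"],c["top","blue"]]))
E
```

```text
scene blue [317 322  11  21 200] [322.2 332. ]
scene yel [260 185  11   4  32] [263.8 186.2]
scene yel [318 321  37  30 288] [338.3 334.5]
scene red [ 315  192   77  102 4034] [354.1 245.4]
scene red [260 209   9  19 127] [263.1 218. ]
scene red [298 266   3   4  10] [299.  267.5]
scene red [319 312   2   7  10] [319.6 315.3]
top blue [457 177  13  11 107] [462.9 181.7]
top yel [436 162  22  27 161] [445.8 173.3]
top red [ 349  129   69   58 2749] [381.9 158.8]
top red [378 208   4   3   9] [379.4 208.7]
(array([ 555.19999715, -332.06544194,   87.13446943]), [np.float64(0.16870464754392667), np.float64(0.16870464754407496)])
```

View pics/s1.png

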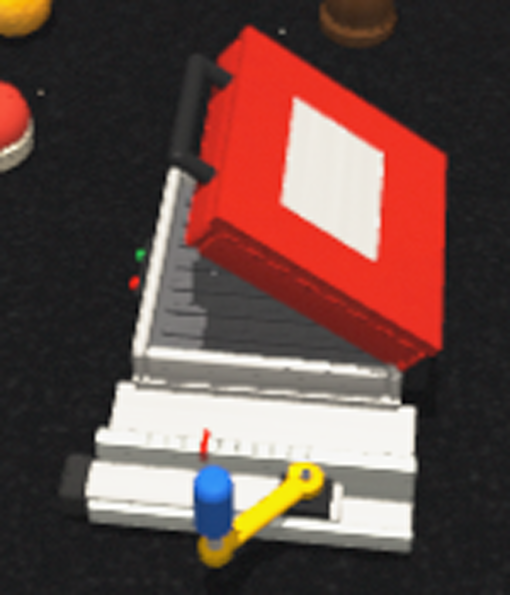

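View pics/t1.png

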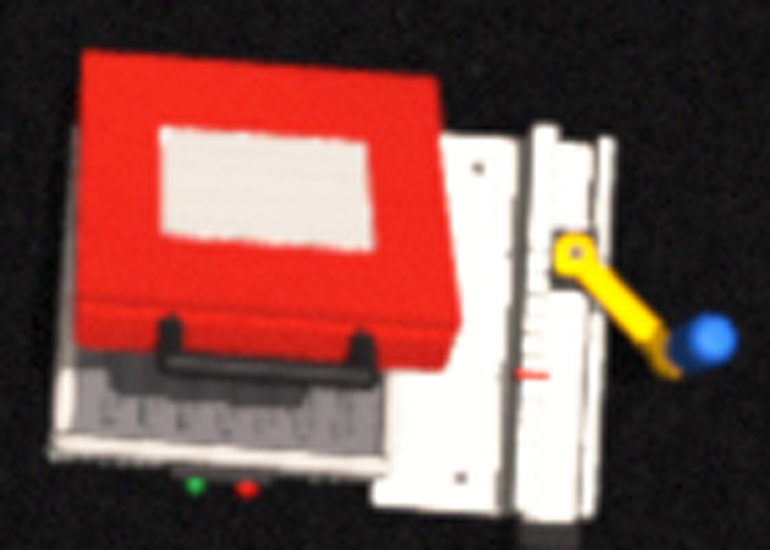

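The crops give the pivot at scene crop (308,478) and top crop (574,253). The red clip is at (205,445) and (532,375). The lid's corners are clear in both views.

```bash
cat >> h.py <<'E'
S,T=cam("scene"),cam("top")
sc=lambda u:np.array(u)/3.4+[260,185]-.35
tc=lambda u:np.array(u)/5.5+[335,120]-.4
E
python3 - <<'E'
from h import *
P={"pivot":((308,476),(574,253)),"clip":((205,443),(532,375)),"lidFL(top,front,left)":((250,28),(75,300)),"lidFR":((195,240),(460,322)),"lidBL":((445,157),(85,50)),"lidBR":((440,350),(437,76)),"handleL":((197,62),(168,360)),"handleR":((180,165),(370,378)),"lab1":((296,98),(160,235)),"lab2":((283,203),(373,248)),"lab3":((384,155),(162,127)),"lab4":((376,260),(366,143)),"shellFR":((135,358),(387,465))}
for k,(a,b) in P.items():
    x,e=tri([S,T],[sc(a),tc(b)]); print(k,x.round(1),round(e[0],1))
f=lambda a,b,z:(lambda d:np.arctan2(d[1],d[0]))(onz(T,tc(b),z)-onz(T,tc(a),z))
print("yaw rail",f((592,515),(610,140),30),f((520,515),(545,125),44),"front",f((387,465),(52,452),44)-np.pi/2, f((205,0),(205,0),0))
k=onz(T,tc((712,337)),100);print(k)
E
```

```text
pivot [ 603.6 -285.8   43.7] 1.2
clip [ 546.  -265.4   43. ] 0.8
lidFL(top,front,left) [563.2 -46.4 164.1] 2.7
lidFR [ 547.4 -209.8  152.3] 6.4
lidBL [691.5 -57.2  68. ] 0.1
lidBR [ 679.  -217.7   71.4] 0.0
handleL [535.2 -84.6 169.7] 0.4
handleR [ 529.5 -168.   165.8] 1.2
lab1 [593.4 -84.1 141.3] 1.4
lab2 [ 587.5 -174.1  143.4] 1.0
lab3 [649.  -89.3  99.8] 0.7
lab4 [ 641.5 -179.1  103. ] 0.8
shellFR [ 502.5 -199.7   34.9] 1.3
yaw rail -0.06843639701792863 -0.0816846395330994 front -0.03456446047942574 0.0
[ 555.23980569 -330.82743049  100.        ]
```

```bash
cat >> h.py <<'E'
def rows(target,n,tw=0,start=None,yaw=None):
    o=get_obs(); p=np.array(o["tool_pos"] if start is None else start); y=o["tcp_rot"][2] if yaw is None else yaw
    d=(np.array(target)-p)/n; out=[]
    for i in range(n):
        a=y-np.deg2rad(5*tw)*i
        tx=np.array([np.cos(a),np.sin(a),0]);ty=np.array([np.sin(a),-np.cos(a),0])
        out.append([round(float(v),2) for v in (d@tx/25,d@ty/25,-d[2]/25)])
    for i in range(0,n,5): print(out[i:i+5])
E
python3 - <<'E'
from h import *
rows((445,-115,226),30,.455)
E
```

```text
[[-0.6, -0.58, 0.0], [-0.62, -0.56, 0.0], [-0.65, -0.53, 0.0], [-0.67, -0.5, 0.0], [-0.69, -0.48, 0.0]]
[[-0.7, -0.45, 0.0], [-0.72, -0.42, 0.0], [-0.74, -0.39, 0.0], [-0.75, -0.36, 0.0], [-0.77, -0.33, 0.0]]
[[-0.78, -0.3, 0.0], [-0.79, -0.27, 0.0], [-0.8, -0.24, 0.0], [-0.81, -0.21, 0.0], [-0.82, -0.18, 0.0]]
[[-0.82, -0.14, 0.0], [-0.83, -0.11, 0.0], [-0.83, -0.08, 0.0], [-0.83, -0.04, 0.0], [-0.83, -0.01, 0.0]]
[[-0.83, 0.02, 0.0], [-0.83, 0.06, 0.0], [-0.83, 0.09, 0.0], [-0.83, 0.12, 0.0], [-0.82, 0.15, 0.0]]
[[-0.81, 0.19, 0.0], [-0.81, 0.22, 0.0], [-0.8, 0.25, 0.0], [-0.79, 0.28, 0.0], [-0.77, 0.31, 0.0]]
```

>>> {"op": "arm_command", "data": {
  "gripper": [0, 0, 0, 0, 0],
  "dp": [
    [-0.6, -0.58, 0],
    [-0.62, -0.56, 0],
    [-0.65, -0.53, 0],
    [-0.67, -0.5, 0],
    [-0.69, -0.48, 0]
  ],
  "twist": [0.455, 0.455, 0.455, 0.455, 0.455]
}}

```text
time: 0.72
tool_pos: [265.0, 373.3, 226.8]
tcp_rot: [3.141, 0.0, 2.49]
contact_force: [-0.0, -0.6, 0.3]
grip_width: 46.4
finger_force: 0.0
```

>>> {"op": "arm_command", "data": {
  "gripper": [0, 0, 0, 0, 0],
  "dp": [
    [-0.7, -0.45, 0],
    [-0.72, -0.42, 0],
    [-0.74, -0.39, 0],
    [-0.75, -0.36, 0],
    [-0.77, -0.33, 0]
  ],
  "twist": [0.455, 0.455, 0.455, 0.455, 0.455]
}}

```text
time: 1.35
tool_pos: [301.1, 275.5, 226.8]
tcp_rot: [3.141, 0.0, 2.292]
contact_force: [-0.1, 0.8, -0.6]
grip_width: 1.1
finger_force: 0.0
```

>>> {"op": "arm_command", "data": {
  "gripper": [0, 0, 0, 0, 0],
  "dp": [
    [-0.78, -0.3, 0],
    [-0.79, -0.27, 0],
    [-0.8, -0.24, 0],
    [-0.81, -0.21, 0],
    [-0.82, -0.18, 0]
  ],
  "twist": [0.455, 0.455, 0.455, 0.455, 0.455]
}}

```text
time: 1.98
tool_pos: [337.1, 177.4, 226.8]
tcp_rot: [3.141, 0.0, 2.093]
contact_force: [0.6, 0.6, -0.4]
grip_width: 0.3
finger_force: 0.0
```

>>> {"op": "arm_command", "data": {
  "gripper": [0, 0, 0, 0, 0],
  "dp": [
    [-0.82, -0.14, 0],
    [-0.83, -0.11, 0],
    [-0.83, -0.08, 0],
    [-0.83, -0.04, 0],
    [-0.83, -0.01, 0]
  ],
  "twist": [0.455, 0.455, 0.455, 0.455, 0.455]
}}

```text
time: 2.6
tool_pos: [373.0, 79.9, 226.8]
tcp_rot: [3.141, 0.0, 1.895]
contact_force: [-0.2, -1.0, -0.2]
grip_width: 0.5
finger_force: 0.0
```

>>> {"op": "arm_command", "data": {
  "gripper": [0, 0, 0, 0, 0],
  "dp": [
    [-0.83, 0.02, 0],
    [-0.83, 0.06, 0],
    [-0.83, 0.09, 0],
    [-0.83, 0.12, 0],
    [-0.82, 0.15, 0]
  ],
  "twist": [0.455, 0.455, 0.455, 0.455, 0.455]
}}

```text
time: 3.22
tool_pos: [408.9, -17.9, 226.8]
tcp_rot: [3.141, -0.0, 1.696]
contact_force: [-0.4, 0.8, 0.5]
grip_width: 0.5
finger_force: 0.0
```

>>> {"op": "arm_command", "data": {
  "gripper": [0, 0, 0, 0, 0],
  "dp": [
    [-0.81, 0.19, 0],
    [-0.81, 0.22, 0],
    [-0.8, 0.25, 0],
    [-0.79, 0.28, 0],
    [-0.77, 0.31, 0]
  ],
  "twist": [0.455, 0.455, 0.455, 0.455, 0.455]
}}

```text
time: 3.85
tool_pos: [445.4, -115.9, 226.8]
tcp_rot: [3.141, -0.0, 1.498]
contact_force: [-0.7, -0.2, 0.1]
grip_width: 0.5
finger_force: 0.0
```

```bash
python3 - <<'E'
from h import *
o=get_obs();print({k:np.round(o[k],3) for k in("time","tool_pos","tcp_rot","joint_positions","contact_force")})
rows((590,-131,180),10)
E
```

```text
{'time': np.float64(3.85), 'tool_pos': array([ 445.42 , -115.873,  226.776]), 'tcp_rot': array([ 3.141, -0.   ,  1.498]), 'joint_positions': array([-0.421,  0.223,  1.691,  0.   ,  1.227, -0.348]), 'contact_force': array([-0.749, -0.2  ,  0.114])}
[[-0.02, 0.58, 0.19], [-0.02, 0.58, 0.19], [-0.02, 0.58, 0.19], [-0.02, 0.58, 0.19], [-0.02, 0.58, 0.19]]
[[-0.02, 0.58, 0.19], [-0.02, 0.58, 0.19], [-0.02, 0.58, 0.19], [-0.02, 0.58, 0.19], [-0.02, 0.58, 0.19]]
```

>>> {"op": "arm_command", "data": {
  "gripper": [0, 0, 0, 0, 0],
  "dp": [
    [0, 0.58, 0],
    [0, 0.58, 0],
    [0, 0.58, 0.1],
    [0, 0.58, 0.1],
    [0, 0.58, 0.2]
  ],
  "twist": [0, 0, 0, 0, 0]
}}

```text
time: 4.47
tool_pos: [518.8, -119.4, 216.4]
tcp_rot: [3.141, -0.0, 1.501]
contact_force: [-0.5, 0.4, -0.3]
grip_width: 0.7
finger_force: 0.0
```

>>> {"op": "arm_command", "data": {
  "gripper": [0, 0, 0, 0, 0],
  "dp": [
    [0, 0.58, 0.2],
    [0, 0.58, 0.3],
    [0, 0.58, 0.3],
    [0, 0.58, 0.3],
    [0, 0.58, 0.4]
  ],
  "twist": [0, 0, 0, 0, 0]
}}

```text
time: 5.1
tool_pos: [591.0, -124.9, 178.7]
tcp_rot: [3.141, -0.0, 1.501]
contact_force: [-0.1, 0.6, -0.9]
grip_width: 0.4
finger_force: 0.0
```

>>> {"op": "arm_command", "data": {
  "gripper": [0, 0, 0, 0, 0],
  "dp": [
    [0, 0, 0.2],
    [0, 0, 0.2],
    [0, 0, 0.2],
    [0, 0, 0.2],
    [0, 0, 0.2]
  ],
  "twist": [0, 0, 0, 0, 0]
}}

```text
time: 5.72
tool_pos: [589.9, -124.8, 154.1]
tcp_rot: [3.141, -0.0, 1.501]
contact_force: [-0.2, 0.2, 0.5]
grip_width: 0.5
finger_force: 0.0
```

>>> {"op": "arm_command", "data": {
  "gripper": [0, 0, 0, 0, 0],
  "dp": [
    [0, -0.06, 0.16],
    [0, -0.06, 0.16],
    [0, -0.06, 0.16],
    [0, -0.06, 0.16],
    [0, -0.06, 0.16]
  ],
  "twist": [0, 0, 0, 0, 0]
}}

```text
time: 6.35
tool_pos: [582.5, -124.3, 134.1]
tcp_rot: [3.141, 0.0, 1.501]
contact_force: [0.4, -0.6, 4.7]
grip_width: 0.4
finger_force: 1.4
```

>>> {"op": "arm_command", "data": {
  "gripper": [0, 0, 0, 0, 0],
  "dp": [
    [0, -0.08, 0.16],
    [0, -0.08, 0.16],
    [0, -0.08, 0.16],
    [0, -0.08, 0.16],
    [0, -0.08, 0.16]
  ],
  "twist": [0, 0, 0, 0, 0]
}}

```text
time: 6.98
tool_pos: [572.3, -123.5, 113.9]
tcp_rot: [-3.141, -0.0, 1.501]
contact_force: [-1.3, 1.0, 4.1]
grip_width: 0.5
finger_force: 1.4
```

>>> {"op": "arm_command", "data": {
  "gripper": [0, 0, 0, 0, 0],
  "dp": [
    [0, -0.1, 0.16],
    [0, -0.1, 0.16],
    [0, -0.1, 0.16],
    [0, -0.1, 0.16],
    [0, -0.1, 0.16]
  ],
  "twist": [0, 0, 0, 0, 0]
}}

```text
time: 7.6
tool_pos: [560.5, -122.7, 94.0]
tcp_rot: [3.14, -0.0, 1.501]
contact_force: [1.5, 0.9, 0.8]
grip_width: 0.3
finger_force: 0.8
```

>>> {"op": "arm_command", "data": {
  "gripper": [0, 0, 0, 0, 0],
  "dp": [
    [0, -0.1, 0.14],
    [0, -0.1, 0.12],
    [0, -0.1, 0.1],
    [0, -0.1, 0.08],
    [0, 0, 0.06]
  ],
  "twist": [0, 0, 0, 0, 0]
}}

```text
time: 8.22
tool_pos: [549.3, -121.9, 81.5]
tcp_rot: [-3.14, -0.0, 1.501]
contact_force: [-2.3, 0.2, 2.2]
grip_width: 0.4
finger_force: 1.1
```

>>> {"op": "arm_command", "data": {
  "gripper": [0, 0, 0, 0, 0],
  "dp": [
    [0, -0.1, 0.06],
    [0, -0.1, 0.06],
    [0, 0, 0.06],
    [0, 0, 0.06],
    [0, 0, 0.06]
  ],
  "twist": [0, 0, 0, 0, 0]
}}

```text
time: 8.85
tool_pos: [545.0, -121.6, 77.8]
tcp_rot: [3.14, 0.001, 1.501]
contact_force: [-12.7, 3.2, 37.8]
grip_width: 0.3
finger_force: 19.6
```

>>> {"op": "arm_command", "data": {
  "gripper": [0, 0, 0, 0, 0],
  "dp": [
    [0, 0, -0.2],
    [0, 0, -0.5],
    [0, 0, -0.8],
    [0, 0, -0.9],
    [0, 0, -0.8]
  ],
  "twist": [0, 0, 0, 0, 0]
}}

```text
time: 9.48
tool_pos: [545.0, -121.6, 155.0]
tcp_rot: [-3.141, -0.0, 1.501]
contact_force: [0.5, 0.7, -0.4]
grip_width: 0.4
finger_force: 0.0
```

>>> {"op": "arm_command", "data": {
  "gripper": [60, 60, 60, 60, 60],
  "dp": [
    [-0.8, 0.1, 0],
    [-0.9, 0.1, 0],
    [-0.9, 0.1, 0],
    [-0.9, 0.1, 0],
    [-0.9, 0.1, 0]
  ],
  "twist": [0, 0, 0, 0, 0]
}}

```text
time: 10.1
tool_pos: [549.7, -234.1, 153.7]
tcp_rot: [-3.141, -0.0, 1.5]
contact_force: [1.3, -0.0, 0.1]
grip_width: 45.7
finger_force: 0.0
```

>>> {"op": "arm_command", "data": {
  "gripper": [60, 60, 60, 60, 60],
  "dp": [
    [-0.9, 0.1, 0],
    [-0.9, 0.1, 0],
    [-0.9, 0.1, 0],
    [-0.8, 0.1, 0],
    [-0.4, 0.1, 0]
  ],
  "twist": [0, 0, 0, 0, 0]
}}

```text
time: 10.72
tool_pos: [555.4, -331.8, 154.1]
tcp_rot: [-3.142, -0.0, 1.5]
contact_force: [0.3, 0.1, 0.3]
grip_width: 60.0
finger_force: 0.0
```

```bash
python3 - <<'E'
from h import *
o=get_obs();W=capture("wrist");Sc=capture("scene")
cv2.imwrite("pics/w2.png",W[:,:,::-1]);cv2.imwrite("pics/s2.png",Sc[:,:,::-1])
cv2.imwrite("pics/c2.png",np.hstack([W[:,:,::-1][:,100:540],cv2.resize(Sc[185:360,260:410,::-1],(343,400),interpolation=cv2.INTER_CUBIC)]))
C=cam("wrist",o)
h=cv2.cvtColor(W,cv2.COLOR_RGB2HSV);m=cv2.inRange(h,(105,130,60),(125,255,255))
N,l,st,ce=cv2.connectedComponentsWithStats(m)
for i in range(1,N):
    if st[i,4]>50: print(st[i],ce[i],onz(C,ce[i],95))
print(o["tool_pos"],proj(C,[555,-332,105]),proj(C,[546,-265,45]))
E
```

```text
[ 297  186   33   43 1171] [312.79846285 207.44150299] [ 555.8574387  -326.78842748   95.        ]
[ 555.44332695 -331.77294022  154.0611299 ] [311.99323409 220.34237379] [293.74867382 108.16127748]
```

View pics/c2.png

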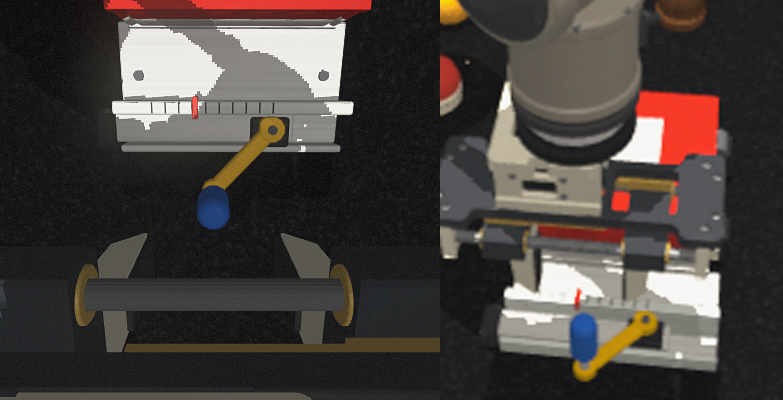

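In the wrist view the knob is at (313,207), the clip at (295,107) and the pivot at (372,130). The lid looks shut. The knob is about 4 mm further left than I had it, so I'll shift and go down.

>>> {"op": "arm_command", "data": {
  "gripper": [60, 60, 60, 60, 60],
  "dp": [
    [0.16, 0, 0.6],
    [0, 0, 0.8],
    [0, 0, 0.8],
    [0, 0, 0.8],
    [0, 0, 0.52]
  ],
  "twist": [0, 0, 0, 0, 0]
}}

```text
time: 11.45
tool_pos: [555.3, -324.8, 64.4]
tcp_rot: [-3.14, -0.002, 1.502]
contact_force: [-0.1, -0.5, 0.8]
grip_width: 60.0
finger_force: 0.0
```

>>> {"op": "arm_command", "data": {
  "gripper": [10, 10, 10, 10, 10],
  "dp": [
    [0, 0, 0],
    [0, 0, 0],
    [0, 0, 0],
    [0, 0, 0],
    [0, 0, 0]
  ],
  "twist": [0, 0, 0, 0, 0]
}}

```text
time: 12.08
tool_pos: [555.8, -326.6, 66.7]
tcp_rot: [3.141, 0.0, 1.5]
contact_force: [-1.6, -1.0, 2.7]
grip_width: 21.3
finger_force: 30.0
```

```bash
python3 - <<'E'
from h import *
o=get_obs();W=capture("wrist");Tp=capture("top");print(o["tool_pos"],o["contact_force"],o["grip_width"])
cv2.imwrite("pics/w3.png",W[:,:,::-1])
a=cv2.resize(W[0:200,140:500,::-1],(800,444),interpolation=cv2.INTER_CUBIC)
cv2.imwrite("pics/c3.png",a)
E
```

```text
[ 555.8203962  -326.62798369   66.67007658] [-1.59614606 -0.99818474  2.71611483] 21.25670316836116
```

View pics/c3.png

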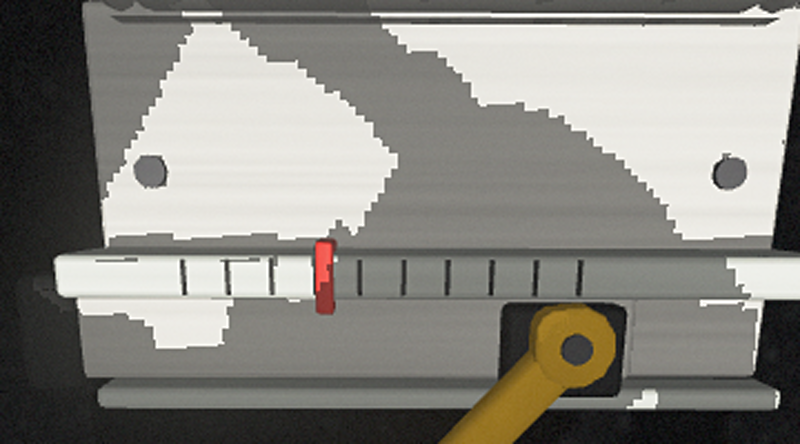

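The grasp is good: opening 21 mm, pad force 30 N. The clip is at crop (325,276) and the pivot screw at (577,348). The index line is hidden beside the cheek.

```bash
python3 - <<'E'
from h import *
o=get_obs();C=cam("wrist",o)
w=lambda u:np.array(u)/2.2222+[140,0]-.3
W=cv2.imread("pics/w3.png");h=cv2.cvtColor(W,cv2.COLOR_BGR2HSV)
m=cv2.inRange(h,(0,150,80),(8,255,255))|cv2.inRange(h,(172,150,80),(180,255,255));m[:100]=0;m[160:]=0;m[:,:260]=0;m[:,310:]=0
ys,xs=np.nonzero(m);print("clip px",xs.mean(),xs.min(),xs.max(),ys.min(),ys.max())
a=onz(C,w((100,378)),20);b=onz(C,w((755,376)),20);yaw=np.arctan2(*(b-a)[[1,0]]);print("yaw",yaw,np.linalg.norm(b-a))
a=onz(C,w((65,297)),44);b=onz(C,w((720,298)),44);print("yaw",np.arctan2(*(b-a)[[1,0]]))
ex=np.array([np.cos(yaw),np.sin(yaw),0]);ey=np.array([-ex[1],ex[0],0])
k=np.array(o["tool_pos"])
cl=onz(C,(xs.mean(),124),48)
for z in(44,50,56):
    p=onz(C,w((577,348)),z);d=k-p;print(z,p.round(1),"knob rel",(d@ex).round(1),(d@ey).round(1),np.hypot(d@ex,d@ey).round(1),"travel",((p-cl)@ex).round(1))
s=cam("scene");  print(cl)
p,e=tri([C,S],[w((577,348)),sc((308,476))]);print("tri pivot",p,e)
p,e=tri([C,S],[(xs.mean(),124),sc((205,443))]);print("tri clip",p,e)
E
```

```text
clip px 285.6178861788618 282 290 109 140
yaw -0.06663366057023283 175.8135576163339
yaw -0.07123904228011084
44 [ 604.1 -284.9   44. ] knob rel -45.4 -44.9 63.9 travel 58.6
50 [ 602.7 -283.7   50. ] knob rel -44.0 -45.9 63.6 travel 57.1
56 [ 601.3 -282.6   56. ] knob rel -42.5 -47.0 63.3 travel 55.6
[ 546.82565534 -263.94691558   48.        ]
tri pivot [ 604.57402529 -285.05852493   42.88634505] [np.float64(0.19077907643123215), np.float64(0.19077907643114958)]
tri clip [ 546.52724829 -264.42348158   41.94095059] [np.float64(0.20675356072406947), np.float64(0.2067535607241777)]
```

>>> {"op": "arm_command", "data": {
  "gripper": [10, 10, 10, 10, 10],
  "dp": [
    [0, -0.1, 0],
    [0, -0.2, 0],
    [0, -0.24, 0],
    [0, -0.24, 0],
    [0, -0.24, 0]
  ],
  "twist": [0, 0, 0, 0, 0]
}}

```text
time: 12.8
tool_pos: [531.1, -323.9, 66.5]
tcp_rot: [3.139, -0.001, 1.501]
contact_force: [5.8, 3.5, 1.2]
grip_width: 20.5
finger_force: 30.0
```

>>> {"op": "arm_command", "data": {
  "gripper": [10, 10, 10, 10, 10],
  "dp": [
    [0, -0.24, 0],
    [0, -0.24, 0],
    [0, -0.24, 0],
    [0, -0.24, 0],
    [0, -0.2, 0]
  ],
  "twist": [0, 0, 0, 0, 0]
}}

```text
time: 13.42
tool_pos: [502.4, -321.6, 66.5]
tcp_rot: [3.139, -0.001, 1.501]
contact_force: [6.3, 4.5, 0.3]
grip_width: 21.4
finger_force: 30.0
```

>>> {"op": "arm_command", "data": {
  "gripper": [10, 10, 10, 10, 10],
  "dp": [
    [0, -0.1, 0],
    [0, 0, 0],
    [0, 0, 0],
    [0, 0, 0],
    [0, 0, 0]
  ],
  "twist": [0, 0, 0, 0, 0]
}}

```text
time: 14.05
tool_pos: [499.8, -321.4, 66.4]
tcp_rot: [3.14, -0.001, 1.501]
contact_force: [5.3, 4.4, 1.3]
grip_width: 20.9
finger_force: 30.0
```

```bash
python3 - <<'E'
from h import *
o=get_obs();W=capture("wrist");print(o["tool_pos"],o["tcp_rot"],o["contact_force"],o["grip_width"])
cv2.imwrite("pics/w4.png",W[:,:,::-1])
cv2.imwrite("pics/c4.png",cv2.resize(W[80:200,200:460,::-1],None,fx=3,fy=3,interpolation=cv2.INTER_CUBIC))
E
```

```text
[ 499.82814293 -321.44029963   66.43419913] [ 3.13972397e+00 -1.05223985e-03  1.50074863e+00] [5.29992972 4.4199405  1.29382369] 20.91625366900768
```

View pics/c4.png

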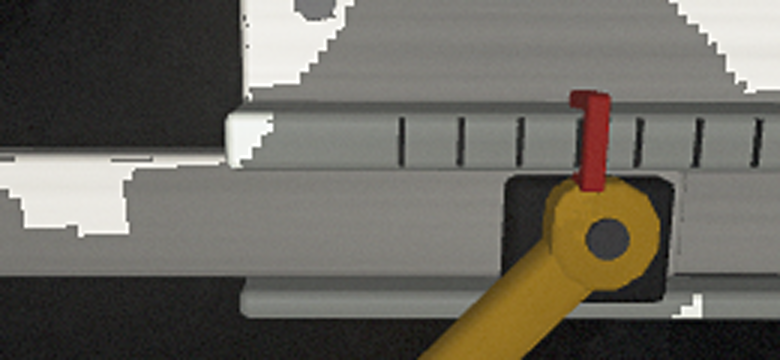

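The leg is out with the pivot screw at crop (607,238) and the clip at about (596,140), so roughly 1 to 2 mm remain. I'll fix the clip more exactly from the three wrist views.

```bash
python3 - <<'E'
from h import *
V={"w2":((555.44,-331.77,154.06),(np.pi,0,1.500)),"w3":((555.82,-326.63,66.67),(3.141,0,1.5)),"w4":((499.83,-321.44,66.43),(3.1397,-.00105,1.5007))}
ex=np.array([np.cos(-.069),np.sin(-.069),0])
for n,(p,r) in V.items():
    C=cam("wrist",dict(tool_pos=p,tcp_rot=r)); im=cv2.imread(f"pics/{n}.png");h=cv2.cvtColor(im,cv2.COLOR_BGR2HSV)
    m=cv2.inRange(h,(0,140,60),(10,255,255))|cv2.inRange(h,(170,140,60),(180,255,255))
    u,v=proj(C,(546.5,-264.4,44)).astype(int);q=np.zeros_like(m);q[v-22:v+22,u-12:u+14]=m[v-22:v+22,u-12:u+14]
    ys,xs=np.nonzero(q);print(n,xs.mean().round(2),ys.mean().round(1),xs.min(),xs.max(),ys.min(),ys.max())
    for y in np.unique(ys)[::4]: print("  ",y,xs[ys==y].min(),xs[ys==y].max())
    print([ (onz(C,(xs.mean(),ys.mean()),z)@ex).round(1) for z in(42,46,50)], "tool", np.dot(p,ex).round(1))
    print("  hub:",end="")
    if n=="w4":
        for z in (43,46,50):print((onz(C,(200+607/3-.3,80+238/3-.3),z)@ex).round(1),end=" ")
    if n=="w2": print([(onz(C,(100+272.5,130),z)@ex).round(1) for z in (43,46,50)])
E
```

```text
w2 294.38 107.3 292 297 97 118
   97 292 297
   101 292 296
   105 292 297
   109 292 297
   113 292 296
   117 293 297
[np.float64(563.3), np.float64(563.5), np.float64(563.7)] tool 577.0
  hub:[np.float64(622.4), np.float64(621.9), np.float64(621.2)]
w3 285.64 124.4 282 290 109 140
   109 282 288
   113 282 289
   117 282 289
   121 282 289
   125 282 289
   129 282 289
   133 283 289
   137 283 290
[np.float64(563.3), np.float64(563.6), np.float64(563.9)] tool 577.0
  hub:w4 397.15 126.0 390 402 110 143
   110 391 396
   114 390 402
   118 395 402
   122 394 402
   126 394 402
   130 394 401
   134 394 401
   138 391 401
   142 393 400
[np.float64(564.4), np.float64(563.5), np.float64(562.6)] tool 520.8
  hub:567.9 567.1 566.1
```

>>> {"op": "arm_command", "data": {
  "gripper": [10, 10, 10, 10, 10],
  "dp": [
    [0, -0.06, 0],
    [0, -0.07, 0],
    [0, 0, 0],
    [0, 0, 0],
    [0, 0, 0]
  ],
  "twist": [0, 0, 0, 0, 0]
}}

```text
time: 14.72
tool_pos: [496.7, -321.2, 66.4]
tcp_rot: [3.14, -0.001, 1.501]
contact_force: [5.9, 4.3, 0.8]
grip_width: 20.9
finger_force: 30.0
```

```bash
cat >> h.py <<'E'
ex=np.array([np.cos(-.069),np.sin(-.069),0]);ey=np.array([-ex[1],ex[0],0])
def chk(name):
    o=get_obs();W=capture("wrist");C=cam("wrist",o);k=np.array(o["tool_pos"])
    cv2.imwrite(f"pics/{name}.png",W[:,:,::-1]);h=cv2.cvtColor(W,cv2.COLOR_RGB2HSV)
    print("tool press",(k@ex).round(1),(k@ey).round(1),"F",((o["contact_force"]@ex).round(1),(o["contact_force"]@ey).round(1)),o["time"])
    m=cv2.inRange(h,(15,100,60),(33,255,255))
    u,v=proj(C,563.5*ex-242.2*ey+[0,0,46]).astype(int)
    # dark screw inside the yellow hub
    g=cv2.cvtColor(W,cv2.COLOR_RGB2GRAY);fill=cv2.morphologyEx(m,cv2.MORPH_CLOSE,np.ones((15,15),np.uint8))
    d=((fill>0)&(m==0)&(h[:,:,1]<90)).astype(np.uint8);d[:v-16]=0;d[v+16:]=0;d[:,:u-16]=0;d[:,u+16:]=0
    N,l,st,ce=cv2.connectedComponentsWithStats(d)
    if N>1:
        i=1+st[1:,4].argmax();p=onz(C,ce[i],46);print("hub px",ce[i].round(1),st[i],"press",(p@ex).round(1),(p@ey).round(1),"err to clip",(p@ex-563.5).round(1))
    return W
E
python3 -c "
from h import *
chk('w5')"
```

```text
tool press 517.6 -286.2 F (np.float64(5.6), np.float64(4.7)) 14.725
hub px [402.3 159.3] [396 153  14  14 151] press 564.1 -242.4 err to clip 0.6
```

>>> {"op": "arm_command", "data": {
  "gripper": [10, 10, 10, 10, 10],
  "dp": [
    [0.08, -0.075, 0],
    [0.085, -0.078, 0],
    [0.1, -0.08, 0],
    [0.107, -0.077, 0],
    [0.11, -0.07, 0]
  ],
  "twist": [0, 0, 0, 0, 0]
}}

```text
time: 15.4
tool_pos: [488.2, -309.1, 66.5]
tcp_rot: [3.139, 0.0, 1.501]
contact_force: [6.2, 1.7, 0.2]
grip_width: 21.2
finger_force: 30.0
```

>>> {"op": "arm_command", "data": {
  "gripper": [10, 10, 10, 10, 10],
  "dp": [
    [0.112, -0.066, 0],
    [0.117, -0.06, 0],
    [0.117, -0.053, 0],
    [0, 0, 0],
    [0, 0, 0]
  ],
  "twist": [0, 0, 0, 0, 0]
}}

```text
time: 16.02
tool_pos: [484.1, -300.2, 66.5]
tcp_rot: [3.139, -0.0, 1.501]
contact_force: [5.6, 3.1, -0.6]
grip_width: 20.8
finger_force: 30.0
```

```bash
python3 -c "
from h import *
chk('w6')"
```

```text
tool press 503.7 -266.1 F (np.float64(5.4), np.float64(3.5)) 16.025
hub px [425.9 196.8] [420 191  13  13 137] press 564.2 -242.5 err to clip 0.7
```

>>> {"op": "arm_command", "data": {
  "gripper": [10, 10, 10, 10, 10],
  "dp": [
    [0.12, -0.06, 0],
    [0.124, -0.046, 0],
    [0.124, -0.034, 0],
    [0.128, -0.03, 0],
    [0.128, -0.022, 0]
  ],
  "twist": [0, 0, 0, 0, 0]
}}

```text
time: 16.7
tool_pos: [479.1, -284.8, 66.5]
tcp_rot: [-3.141, 0.001, 1.501]
contact_force: [-0.7, -3.1, 4.7]
grip_width: 21.3
finger_force: 30.0
```

>>> {"op": "arm_command", "data": {
  "gripper": [10, 10, 10, 10, 10],
  "dp": [
    [0.129, -0.016, 0],
    [0.13, -0.01, 0],
    [0.13, -0.003, 0],
    [0, 0, 0],
    [0, 0, 0]
  ],
  "twist": [0, 0, 0, 0, 0]
}}

```text
time: 17.32
tool_pos: [478.8, -274.5, 66.4]
tcp_rot: [-3.14, -0.0, 1.501]
contact_force: [-1.6, -0.3, 7.1]
grip_width: 20.9
finger_force: 30.0
```

```bash
python3 -c "
from h import *
W=chk('w7');Sc=capture('scene');o=get_obs();C=cam('wrist',o);u,v=proj(C,563.5*ex-242.2*ey+[0,0,46]).astype(int);print(u,v)
a=cv2.resize(W[v-100:v+60,u-120:u+40,::-1],(400,400),interpolation=cv2.INTER_CUBIC)
b=cv2.resize(Sc[255:355,275:395,::-1],(400,400),interpolation=cv2.INTER_CUBIC)
cv2.imwrite('pics/c7.png',np.hstack([a,b]))"
```

```text
tool press 496.6 -240.9 F (np.float64(-1.5), np.float64(-0.4)) 17.325
hub px [432.4 241. ] [426 235  14  12 129] press 562.8 -242.7 err to clip -0.7
433 240
```

View pics/c7.png

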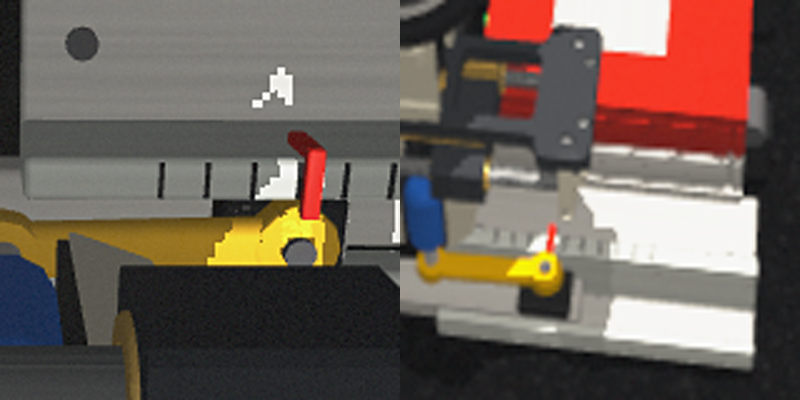

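The lever is nearly closed: there is a slight slope left between the hub at left panel (300,250) and the knob. The leg crept about 1 mm past the mark when the clamp took the load. I'll push on to the stop and ease the leg back.

>>> {"op": "arm_command", "data": {
  "gripper": [10, 10, 10, 10, 10],
  "dp": [
    [0, 0.04, 0],
    [0, 0.03, 0],
    [0.05, 0, 0],
    [0.05, 0, 0],
    [0, 0, 0]
  ],
  "twist": [0, 0, 0, 0, 0]
}}

```text
time: 18.05
tool_pos: [480.6, -272.7, 66.5]
tcp_rot: [-3.14, 0.0, 1.501]
contact_force: [-2.6, -3.9, 6.4]
grip_width: 21.1
finger_force: 30.0
```

```bash
python3 -c "
from h import *
chk('w8')"
```

```text
tool press 498.3 -238.9 F (np.float64(-2.3), np.float64(-4.0)) 18.05
hub px [432.  242.9] [426 239  13   8  92] press 564.4 -241.9 err to clip 0.9
```

>>> {"op": "arm_command", "data": {
  "gripper": [10, 10, 10, 10, 10],
  "dp": [
    [0.05, 0, 0],
    [0.05, 0, 0],
    [0.03, 0, 0],
    [0, 0, 0],
    [0, 0, 0]
  ],
  "twist": [0, 0, 0, 0, 0]
}}

```text
time: 18.73
tool_pos: [480.8, -271.9, 66.6]
tcp_rot: [-3.141, 0.004, 1.501]
contact_force: [-5.0, -11.5, 3.9]
grip_width: 20.8
finger_force: 30.0
```

```bash
python3 -c "
from h import *
chk('w9')"
```

```text
tool press 498.4 -238.1 F (np.float64(-4.2), np.float64(-11.8)) 18.725
hub px [431.5 242.8] [426 240  13   6  63] press 564.3 -241.2 err to clip 0.8
```

```bash
python3 -c "
from h import *
o=get_obs();C=cam('wrist',o)
im=cv2.imread('pics/w9.png');h=cv2.cvtColor(im,cv2.COLOR_BGR2HSV)
m=cv2.inRange(h,(0,140,60),(8,255,255))|cv2.inRange(h,(172,140,60),(180,255,255))
u,v=431,242
for y in range(185,232,3):
    x=np.nonzero(m[y,400:470])[0]+400
    if len(x): print(y,x.min(),x.max(),[(onz(C,((x.min()+x.max())/2,y),z)@[ex,ey][0]).round(1) for z in (38,44,48)],(onz(C,(x.mean(),y),46)@ey).round(1))
print([(onz(C,(431.8,242),z)@ex).round(1) for z in (43,46,50)])
cv2.imwrite('pics/c9.png',cv2.resize(im[170:260,300:460],(800,450),interpolation=cv2.INTER_CUBIC))"
```

```text
197 425 430 [np.float64(562.3), np.float64(560.3), np.float64(558.9)] -214.7
200 425 434 [np.float64(563.6), np.float64(561.5), np.float64(560.2)] -216.4
203 427 437 [np.float64(565.2), np.float64(563.0), np.float64(561.6)] -218.1
206 430 439 [np.float64(566.7), np.float64(564.6), np.float64(563.1)] -219.8
209 431 438 [np.float64(566.9), np.float64(564.7), np.float64(563.3)] -221.5
212 431 438 [np.float64(567.1), np.float64(564.9), np.float64(563.4)] -223.2
215 430 438 [np.float64(567.0), np.float64(564.8), np.float64(563.3)] -224.9
218 430 437 [np.float64(566.9), np.float64(564.7), np.float64(563.2)] -226.6
221 430 437 [np.float64(567.0), np.float64(564.9), np.float64(563.4)] -228.3
224 429 437 [np.float64(566.9), np.float64(564.7), np.float64(563.3)] -230.1
227 429 436 [np.float64(566.8), np.float64(564.6), np.float64(563.2)] -231.8
230 429 436 [np.float64(567.0), np.float64(564.8), np.float64(563.4)] -233.6
[np.float64(565.5), np.float64(564.4), np.float64(562.9)]
```

View pics/c9.png

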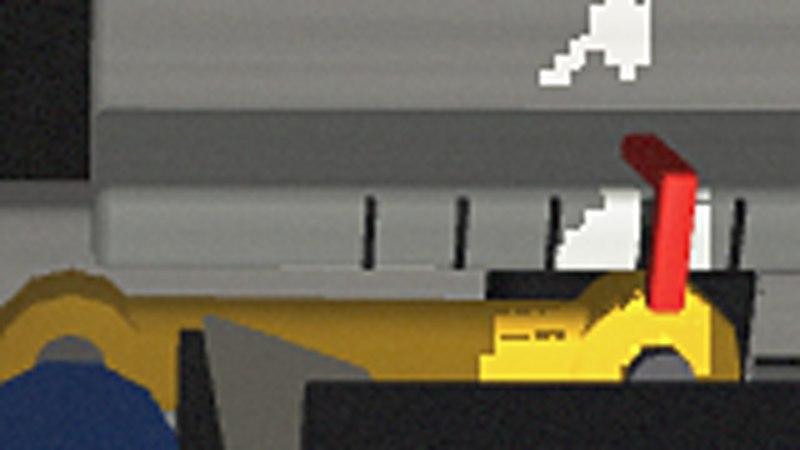

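The lever lies parallel to the rail against its stop, with hub and knob end level at left (70,340) and (660,365). The clip at (670,250) stands over the hub, and the leg is within about 1 mm of the mark. Handing in.

```bash
python3 -c "
from plant import *
print(close_job())"
```

```text
the job is handed in; nothing more can be done
None
```

I handed the job in with the lid shut (pressed until it met firm resistance at 78 mm). By my measurements the leg is within about 1 mm of the red clip and the lever is hard against its closed stop. The knob is still gripped and I saw no contact with the things round about; the hand-in gave no verdict.

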